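Open the push-and-turn cleaner jug at the packing bench

TASK

Open the rectangular cleaner jug standing in its bench holder: press its wide black safety cap down until it bottoms, keep it pressed while you twist it anticlockwise (seen from above) to the stop you can feel, then lift the cap straight off. Finish while still holding the cap level in the gripper, straight above the jug's mouth with about 6 cm of air beneath it; do not let go of it or put it down. The jug stays seated in its holder and everything else on the bench stays where it is.

Things in the scene. Friction and masses are not known exactly. Their poses are not given: they have to be found in the camera images.
- cap: round black push-and-turn safety cap on the jug, 51 mm across, 32 mm high, ribbed all round, flat top, 30 g. Origin: centre of its underside, z up along its axis. Closed, its underside is 163 mm above the jug's underside. Its x axis lies 0 to 15 degrees anticlockwise of the jug's x when closed (free play). The neck below it is clear for 20 mm.
- cap_top (a point): centre of the cap's flat top. Hidden catches hold it: push it down over 4 mm (it bottoms at 6 mm) and, kept down, turn it anticlockwise from above, 55 to 70 degrees as the play left it, to a firm stop. It lifts freely in the 25 degrees before the stop. Clockwise is blocked. Leaning on the stop while lifting makes it bind and lifts the jug: ease back a few degrees.
- jug: white rectangular cleaner jug with blank labels, body 96 (its x) x 76 (its y) x 125 mm high, sloping shoulder up to 140 mm, then a round neck; 0.6 to 1 kg. Loose: it stands on the holder's floor, 4 mm above the bench, with up to 2 mm of play at the holder's walls, which keep it from turning. Origin: centre of its underside, z up.
- mouth (a point): centre of the jug's mouth rim, 184 mm above the jug's underside, on the cap's axis; the neck is 30 mm across, 40 mm with its catches
- press (a joint): how far the cap is pushed down, in m: the sprung seal in the jug's mouth. 0 with the cap closed, 0.006 bottomed, about -0.002 with the cap off. The spring pushes the cap up with about 5.4 N closed and 12.6 N bottomed (1.2 N per mm).
- holder: fixed steel socket, open at the top, that the jug stands in: outside 108 x 88 x 45 mm, walls 4 mm, floor 4 mm, with low screwed flanges at both ends. Origin: centre of its underside on the bench; axes as the jug's.
- holder2: a second, identical steel socket, fixed to the bench on the other side, with the round bottle in it; not used
- spray: round white bottle, 72 mm across, 170 mm high, with a narrow black cap, in the other socket; leave it. Origin: centre of its underside
- tape: roll of parcel tape lying flat, 100 mm across, 48 mm high; leave it. Origin: centre of its underside
- carton: small closed carton 90 x 120 x 70 mm; leave it. Origin: centre of its underside
- parcel: closed parcel 90 x 100 x 80 mm; leave it. Origin: centre of its underside
- stapler: stapler, 140 x 32 x 38 mm; leave it. Origin: centre of its underside
- marker: marker pen lying on the bench, 120 mm long, 15 mm thick; leave it. Origin: middle of its underside
- mug: white mug, 80 mm across, 90 mm high; leave it. Origin: centre of its underside
Not all that is in view belongs to the job. Of the things that look like the cap, the middle-sized one is meant.

How it is judged:
By the outcome, as a careful person would: the job done as asked, in the order asked, and still so for the second after the job is handed in, while the arm keeps its last pose, push and grip.
It also fails if it takes over 42 s, if anything falls off the work surface, if the arm or the gripper's body presses on something with over 40 N, if the wrist force passes 120 N, or if a joint passes its speed limit or range.

ROBOT

A 6-joint arm with a two-finger parallel gripper is mounted at the origin on the work surface. World frame = base frame: x ahead of the robot, y to its left, z up, the work surface at z = 0. Lengths are in mm, angles in rad, forces in N, time in s.
With the tool pointing down it reaches from about 275 to 750 mm from the base axis. Payload 10.2 kg.
Tool frame: the origin (TCP) lies on the centre line of the jaws, within the pads' length; the fingertips stand 17 mm ahead of it and the grasp point (between the pads) lies 2 mm behind it (ctrl.tip_extent is the distance from the TCP to the fingertips, in mm); z points along the fingers, y is the line along which they close (so a half turn about z gives the same grasp; the last joint's range is limited). The gripper opens to 85 mm and grips with 20 to 120 N. Pads are 22 mm wide; open, the fingers measure 114 mm over their backs; the gripper's body (76 mm by 85 mm) begins 54 mm behind the grasp point. The pads swing forward as they close: fully open they stand 13 mm farther back than shut.
Start: joints at [1.036, 0.313, 1.498, -0, 1.331, -0.223], TCP at [161.068, 499.688, 248.294] pointing down, gripper open.
Joint ranges: [-2.94, 2.94], [-0.97, 2.17], [0.19, 2.56], [-1.23, 4.37], [0.02, 3.11], [-2.88, 2.88]. Speed limits (rad/s): [2.39, 2.39, 3.01, 3.14, 3.14, 3.14].

INTERFACE

Orientations are given as a unit quaternion [w, x, y, z].
In Python, from rig import sensors, capture, ctrl, cut_out, place_of gives the robot as it stands.
- The arm moves only by the shell command python3 -m jog 'ROWS' [FORCE]. ROWS is JSON, a list of rows, each a list of 3 entries, a list of its own where there are three numbers: the shift along the world's x, y, z in mm, then the turn, a rotation vector about the world's x, y, z in degrees, then the closure, from 0 (fully open) to 1 (shut). A call has exactly 8 rows; each row is the pose to reach, as a shift and turn from the pose commanded when the call began; what a row does not reach only later rows make up. A row lasts 1/12 s, in which the tool goes at most 41.7 mm and 7.16 degrees, less where a joint would pass 70% of its speed; a pose out of reach is approached as far as the arm can. A call with a gripper value outside its range is refused whole. The fingers move at their own pace and stop on an object; FORCE is the grip in N (left out, the last holds). Time passes only in rows, so rows that repeat a pose let the fingers close, or fill a call up. It gives the time, the measured TCP pose, the force and the opening at its end, in the units of the state.
- sensors.sense(): the state, without advancing time (a new reading comes with each control period).
- capture(name): name is "side" or "top"; returns a dict with "color" (400x640x3 uint8, blue, green, red), "z_map" (400x640 float32, mm along the optical axis (not along the pixel's ray), 0 where there is no reading), "camera_matrix" (3x3 intrinsics, pixels), "k1" (the pictures are not rectified: a ray, as slopes to the right and down, at radius r is drawn at 1 + k1 r^2 times it, then the intrinsics apply), "R" (3x3) and "t" (3): a world point X has camera coordinates R X + t. Camera axes: x right, y down, z forward; pixel columns grow to the right and rows downward; lengths in mm; the calibration is good to about 2 mm. A picture is of the moment at which its call begins.
- ctrl.finish_job(): hands the job in, once; it reports no verdict.
Trained networks look in a picture, given as the dict that the camera call returned (one of the last four; its "shot" number tells which), for a name from the list of things; names that differ only in an ending like _2 or _b are one class to them, and where a whole thing is asked for, a point or a joint stands for the part that bears it (a point fixed in the world has none). Each returns a list of dicts, best first, with "p" (0 to 1); they miss things now and then, are a little off and sometimes report something else, mostly with a low value. They report only what shows in the picture. A call takes as long as a camera call. They do not tell look-alikes from the thing itself.
- cut_out(picture, query): "region" (400x640 bool, what is visible of it) and "box" ([left, top, right, bottom] in pixels, round what is visible of it).
- place_of(picture, query): "centre" ([row, column] in pixels: a listed point, or the origin of a listed thing).
The state is a dict: "time_s": time; "joints": joint angles; "dq": joint speeds; "tau": joint torques, N m; "eef_pos": TCP position; "ee_rot": TCP orientation; "force": force on the tool from outside, world axes, zero at the start; "wrist_torque": the same for the moment, N m; "grip_width": opening from 0.0 (shut) to 1.0 (fully open).
Only numpy, scipy, OpenCV 4.12 (cv2) and the standard library are available. Lean on these libraries where they do the work, as an engineer would, in place of code of your own. Each camera call takes 0.05 s, during which the arm holds its last target. There are 200 camera calls.

## Working session

There is one attempt and no reset: what is moved stays moved. The work goes in short steps, Python scripts to look and compute and a shell command to move; the robot and the scene stay as the last step left them, time stands still between calls to the robot, and variables do not carry over. Pictures are saved under pics/ and viewed, on a budget of 10 in all, crops included, one or two more only if the job needs it, and the job is handed in when it is done.

```bash
mkdir -p pics; ls; cat > h.py <<'E'
import numpy as np,cv2
from rig import sensors,capture,ctrl,cut_out,place_of
def px(p,uv,z=None,h=None):
    """pixel (col,row) -> world, by depth z or by world height h"""
    K=p["camera_matrix"];uv=np.asarray(uv,float)
    q=np.array([(uv[...,0]-K[0,2])/K[0,0],(uv[...,1]-K[1,2])/K[1,1]]);s=q.copy()
    for _ in range(20): s=q/(1+p["k1"]*(s**2).sum(0))
    d=np.stack([s[0],s[1],np.ones_like(s[0])],-1)
    R,t=np.array(p["R"]),np.array(p["t"]).ravel();c=-R.T@t;w=d@R
    if h is not None: z=(h-c[2])/w[...,2]
    return c+w*np.asarray(z)[...,None]
E
python3 - <<'E'
from h import *
im=[]
for n in ("side","top"):
    p=capture(n);im.append(p["color"]);cv2.imwrite(f"pics/{n}0.png",p["color"])
    print(n,"cam",-np.array(p["R"]).T@np.array(p["t"]).ravel())
    for q in ("cap","jug","holder"):
        for r in cut_out(p,q)[:4]:
            m=r["region"]&(p["z_map"]>0);v,u=np.nonzero(m)
            if len(u)<5: continue
            w=px(p,np.c_[u,v],p["z_map"][m]);print(q,r["p"],r["box"],len(u),np.percentile(w,[3,50,97],axis=0).round().tolist())
    for q in ("cap_top","cap","mouth","jug"):
        for r in place_of(p,q)[:4]: print(q,r["p"],r["centre"])
print(sensors.sense())
E
```

```text
pics
side cam [ 186.34250735 1070.79244188  991.75783689]
cap 0.71 [291.3, 205.4, 313.0, 226.4] 329 [[634.0, -100.0, 1.0], [662.0, -57.0, 37.0], [695.0, -39.0, 46.0]]
cap 0.55 [331.0, 157.8, 346.3, 175.1] 179 [[548.0, -212.0, 168.0], [570.0, -180.0, 193.0], [595.0, -168.0, 202.0]]
holder 0.89 [314.9, 194.9, 357.8, 214.7] 426 [[503.0, -213.0, -1.0], [546.0, -159.0, 19.0], [632.0, -139.0, 45.0]]
holder 0.62 [281.8, 257.9, 330.3, 291.6] 740 [[489.0, 156.0, 1.0], [527.0, 218.0, 22.0], [619.0, 243.0, 46.0]]
cap_top 0.66 [210.6, 303.9]
cap_top 0.56 [162.8, 339.1]
cap 0.7 [219.9, 298.5]
cap 0.26 [273.1, 306.5]
mouth 0.8 [161.5, 333.0]
jug 0.81 [204.1, 337.3]
top cam [ 362.53426798   12.12441533 1123.06117917]
cap 0.73 [374.9, 183.4, 419.6, 229.0] 953 [[522.0, -229.0, 32.0], [551.0, -177.0, 128.0], [622.0, -151.0, 143.0]]
cap 0.57 [419.2, 212.2, 434.8, 222.5] 156 [[544.0, -317.0, 0.0], [561.0, -300.0, 23.0], [580.0, -285.0, 27.0]]
cap 0.56 [339.7, 165.5, 362.1, 188.1] 505 [[637.0, -103.0, 2.0], [665.0, -72.0, 42.0], [699.0, -43.0, 46.0]]
cap 0.24 [150.4, 240.0, 189.7, 285.2] 622 [[353.0, 394
[... 701 characters left out ...]
.7]
jug 0.64 [197.3, 408.7]
{'time_s': 0.8, 'joints': array([ 1.03559945e+00,  3.12898034e-01,  1.49772006e+00, -7.86133138e-06,
        1.33101277e+00, -2.23419150e-01]), 'dq': array([-0.00201354,  0.0002485 ,  0.00016131, -0.00146918,  0.00044053,
        0.00168131]), 'tau': array([-3.48449794e-04, -4.12144589e+01, -2.59883183e+01, -2.60729848e-04,
        6.04745255e-04,  2.02752256e-05]), 'eef_pos': array([161.06479559, 499.67805445, 248.28762157]), 'ee_rot': array([-3.52832701e-06,  1.55257322e-01,  9.87874063e-01, -1.91632535e-05]), 'force': array([ 0.19441838, -1.02529376, -0.04976202]), 'wrist_torque': array([-0.01992868,  0.01627827, -0.02382099]), 'grip_width': 1.0016654862284697}
```

```bash
python3 - <<'E'
import cv2,numpy as np
t=cv2.imread("pics/top0.png");s=cv2.imread("pics/side0.png")
a=cv2.resize(t[150:260,220:460],None,fx=3.3,fy=2.7,interpolation=cv2.INTER_CUBIC)
b=cv2.resize(s[130:310,230:470],(792,297),interpolation=cv2.INTER_CUBIC)
cv2.imwrite("pics/v1.png",np.vstack([a[:297,:792],b]))
E
```

```text
(no output)
```

View pics/top0.png

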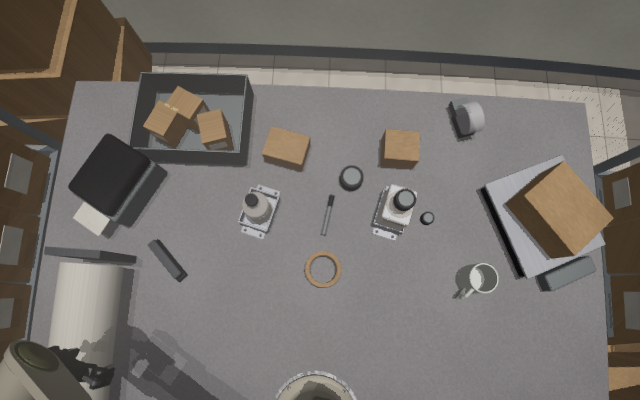

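View pics/v1.png

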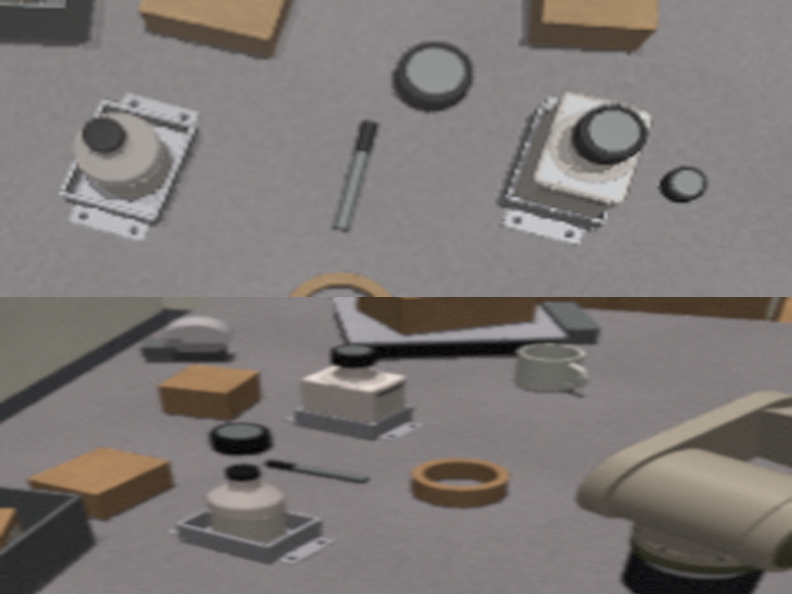

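The top view shows the jug at about px (395,208), on the right-hand side, with its black cap at (404,200). Larger and smaller loose look-alike caps lie at (351,177) and (427,217). The spray bottle is on the left at (256,208).

```bash
python3 - <<'E'
from h import *
for n in ("top","side"):
    p=capture(n);z=p["z_map"];v,u=np.nonzero(z>0)
    w=px(p,np.c_[u,v],z[v,u])
    near=np.hypot(w[:,0]-565,w[:,1]+185)<120
    for lo,hi in ((190,210),(165,190),(120,140),(38,52)):
        m=near&(w[:,2]>lo)&(w[:,2]<hi)
        if m.sum()<8: continue
        q=w[m];r=cv2.minAreaRect(q[:,:2].astype(np.float32));c=cv2.minEnclosingCircle(q[:,:2].astype(np.float32))
        print(n,lo,m.sum(),"med",np.median(q,0).round(1),"rect",np.round(r[0],1),np.round(r[1],1),round(r[2],1),"circ",c)
    for r in place_of(p,"cap_top")[:3]: print(r["p"],px(p,r["centre"][::-1],h=199).round(1))
    for r in place_of(p,"mouth")[:2]: print("mouth",r["p"],px(p,r["centre"][::-1],h=188).round(1))
    for r in cut_out(p,"holder")[:2]:
        m=r["region"];vv,uu=np.nonzero(m);q=px(p,np.c_[uu,vv],h=25);print("hold",cv2.minAreaRect(q[:,:2].astype(np.float32)))
    if n=="top":
        m=near&(w[:,2]>188);g=p["color"][v[m],u[m]].mean(1);print(np.median(w[m][g>90],0) if (g>90).any() else 0,(g>90).sum(), cv2.minEnclosingCircle(w[m][g>90][:,:2].astype(np.float32)))
E
```

```text
top 190 358 med [ 573.9 -195.9  199.7] rect [ 574.3 -196.6] [50.7 51.2] 24.9 circ ((574.7445068359375, -196.89630126953125), 26.752132415771484)
top 165 50 med [ 555.6 -179.4  179.4] rect [ 562.3 -185.7] [50.6 19.3] 48.5 circ ((569.3316650390625, -191.95596313476562), 25.31891632080078)
top 120 595 med [ 553.  -181.6  130. ] rect [ 575.1 -197.1] [77.4 99.4] 74.8 circ ((575.0812377929688, -195.5220489501953), 58.2309684753418)
top 38 156 med [ 535.6 -164.8   44.8] rect [ 579.2 -160.1] [175.3  75.9] 26.0 circ ((579.5166015625, -160.7014617919922), 91.6307601928711)
0.71 [622.3 -67.3 199. ]
0.66 [ 531.1 -260.2  199. ]
0.63 [ 578.6 -196.5  199. ]
mouth 0.85 [ 564.9 -194.   188. ]
hold ((558.449951171875, 186.389404296875), (96.21221160888672, 146.90606689453125), 73.06986236572266)
[ 576.81063683 -197.9134611   200.0355179 ] 212 ((576.1217041015625, -197.82904052734375), 26.500200271606445)
side 190 112 med [ 571.2 -189.4  198. ] rect [ 571.5 -193.9] [50.2 51.9] 49.2 circ ((572.220458984375, -196.03366088867188), 27.949634552001953)
side 165 80 med [ 565.5 -174.5  179.3] rect [ 565.8 -181.1] [52.1 28.7] 25.4 circ ((570.1195068359375, -190.46029663085938), 26.2092342376709)
side 120 250 med [ 558.3 -174.6  129. ] rect [ 572.2 -191.8] [75.4 97.3] 76.3 circ ((573.061279296875, -193.38363647460938), 57.781944274902344)
side 38 148 med [ 554.  -162.4   44.6] rect [ 580.  -159.6] [176.7  74.5] 23.0 circ ((582.65234375, -165.74569702148438), 93.46146392822266)
0.59 [ 365.1 -161.5  199. ]
0.56 [ 569.1 -195.6  199. ]
0.56 [586.5 116.8 199. ]
mouth 0.79 [ 587.1 -222.   188. ]
hold ((561.3153686523438, -161.01914978027344), (142.9008026123047, 112.8271484375), 20.162593841552734)
```

```bash
python3 -c "
from rig import ctrl
print(ctrl.tip_extent)"
python3 -m jog '[[[10,-16,4],[0,0,-3],0],[[28,-48,10],[0,0,-8],0],[[47,-80,12],[0,0,-14],0],[[66,-112,12],[0,0,-20],0],[[85,-144,12],[0,0,-26],0],[[104,-176,12],[0,0,-32],0],[[123,-208,12],[0,0,-38],0],[[142,-240,12],[0,0,-44],0]]' 60
python3 -m jog '[[[19,-32,0],[0,0,-5],0],[[38,-64,0],[0,0,-10],0],[[57,-96,0],[0,0,-15],0],[[76,-128,0],[0,0,-20],0],[[95,-160,0],[0,0,-24],0],[[114,-192,0],[0,0,-28],0],[[133,-224,0],[0,0,-28],0],[[152,-256,0],[0,0,-28],0]]'
python3 -m jog '[[[19,-32,0],[0,0,0],0],[[38,-64,0],[0,0,0],0],[[57,-96,0],[0,0,0],0],[[76,-128,0],[0,0,0],0],[[95,-160,0],[0,0,0],0],[[110,-185,0],[0,0,0],0],[[119,-200,0],[0,0,0],0],[[119,-200,0],[0,0,0],0]]'
```

```text
17.0
time_s: 1.87
eef_pos: [303.5, 258.1, 260.5]
ee_rot: [0.0, 0.516, 0.857, 0.0]
force: [1.4, -0.3, 0.1]
grip_width: 0.998
time_s: 2.53
eef_pos: [455.7, 1.8, 260.5]
ee_rot: [0.0, 0.707, 0.708, 0.0]
force: [1.3, 1.3, -0.3]
grip_width: 1.002
time_s: 3.2
eef_pos: [574.8, -199.3, 259.2]
ee_rot: [-0.0, 0.707, 0.707, -0.0]
force: [-0.6, 1.0, -0.5]
grip_width: 0.996
```

```bash
python3 - <<'E'
from h import *
im=[]
for n in ("top","side"):
    p=capture(n);z=p["z_map"];v,u=np.nonzero(z>0);w=px(p,np.c_[u,v],z[v,u])
    m=(np.hypot(w[:,0]-574,w[:,1]+196)<40)&(w[:,2]>190)&(w[:,2]<208);q=w[m]
    print(n,m.sum(),np.percentile(q,[2,50,98],axis=0).round(1).tolist() if m.sum() else 0)
    for r in place_of(p,"cap_top")[:3]: print(r["p"],r["centre"],px(p,r["centre"][::-1],h=199).round(1))
    c=(400,200) if n=="top" else (340,175)
    im.append(cv2.resize(p["color"][c[1]-60:c[1]+60,c[0]-60:c[0]+60],(400,400),interpolation=cv2.INTER_CUBIC))
cv2.imwrite("pics/v2.png",np.hstack(im));s=sensors.sense();print(s["eef_pos"],s["joints"],s["wrist_torque"])
E
```

```text
top 0 0
side 110 [[548.7, -221.0, 190.6], [571.3, -191.2, 198.0], [596.1, -168.9, 202.2]]
0.8 [208.2, 304.4] [586.7 100.4 199. ]
0.62 [161.6, 336.0] [ 575.5 -194.4  199. ]
[ 573.83384222 -195.43022504  260.47584445] [-5.21367868e-01  4.88198615e-01  1.21247185e+00  1.79589686e-04
  1.44104982e+00 -5.24439260e-01] [ 0.03423135 -0.07067351  0.00528503]
```

View pics/v2.png

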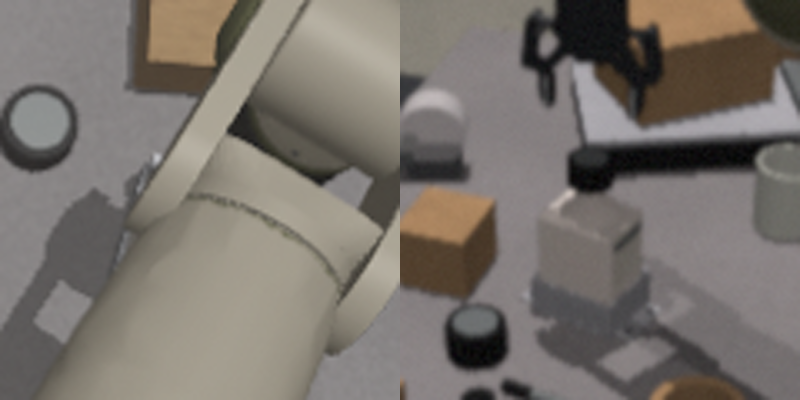

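The side view shows the two fingers straddling the cap evenly (crop px 545 and 640, cap at 590). I'll descend and close.

```bash
python3 -m jog '[[[0.5,-1,-8],[0,0,0],0],[[0.5,-1,-20],[0,0,0],0],[[0.5,-1,-34],[0,0,0],0],[[0.5,-1,-48],[0,0,0],0],[[0.5,-1,-62],[0,0,0],0],[[0.5,-1,-74],[0,0,0],0],[[0.5,-1,-82],[0,0,0],0],[[0.5,-1,-82],[0,0,0],0]]' 60
python3 -m jog '[[[0,0,0],[0,0,0],0.4],[[0,0,0],[0,0,0],0.5],[[0,0,0],[0,0,0],0.6],[[0,0,0],[0,0,0],0.8],[[0,0,0],[0,0,0],1],[[0,0,0],[0,0,0],1],[[0,0,0],[0,0,0],1],[[0,0,0],[0,0,0],1]]' 60
python3 - <<'E'
from h import *
p=capture("side");s=sensors.sense();print(s["eef_pos"],s["force"],s["wrist_torque"],s["grip_width"])
cv2.imwrite("pics/v3.png",cv2.resize(p["color"][115:235,280:400],(500,500),interpolation=cv2.INTER_CUBIC))
E
```

```text
time_s: 4.07
eef_pos: [573.8, -196.5, 176.5]
ee_rot: [-0.001, 0.706, 0.708, -0.0]
force: [0.5, -1.0, 0.4]
grip_width: 1.001
time_s: 4.73
eef_pos: [574.8, -197.4, 179.3]
ee_rot: [0.001, 0.706, 0.708, 0.0]
force: [-1.6, 0.7, 5.8]
grip_width: 0.581
[ 574.77774203 -197.38649257  179.27430905] [-1.48854487  0.64912861  4.80063187] [ 0.1463503   0.26381191 -0.00565159] 0.5885627586683567
```

View pics/v3.png

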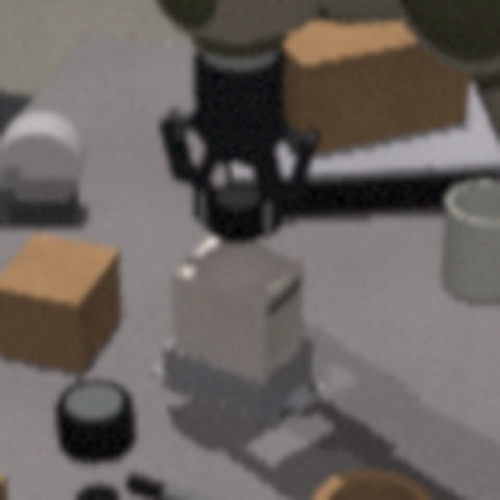

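The fingers hold the cap at a width of about 50 mm. Next I'll press it down.

```bash
python3 -m jog '[[[0,0,0],[0,0,0],1],[[0,0,-1],[0,0,0],1],[[0,0,-2],[0,0,0],1],[[0,0,-3],[0,0,0],1],[[0,0,-4],[0,0,0],1],[[0,0,-5],[0,0,0],1],[[0,0,-6],[0,0,0],1],[[0,0,-6],[0,0,0],1]]' 90
python3 -m jog '[[[0,0,-1],[0,0,0],1],[[0,0,-1],[0,0,0],1],[[0,0,-2],[0,0,0],1],[[0,0,-2],[0,0,0],1],[[0,0,-2],[0,0,0],1],[[0,0,-2],[0,0,0],1],[[0,0,-2],[0,0,0],1],[[0,0,-2],[0,0,0],1]]' 90
python3 -c "
from rig import sensors
s=sensors.sense();print(s['eef_pos'],s['force'],s['wrist_torque'])"
```

```text
time_s: 5.45
eef_pos: [574.9, -197.4, 174.1]
ee_rot: [0.001, 0.706, 0.708, 0.0]
force: [-4.6, 3.0, 11.4]
grip_width: 0.582
time_s: 6.12
eef_pos: [575.2, -197.6, 173.7]
ee_rot: [0.002, 0.706, 0.708, 0.0]
force: [-6.4, 3.5, 21.2]
grip_width: 0.58
[ 575.16536403 -197.58093696  173.68618444] [-6.43991168  3.50644164 21.15158394] [ 0.48510862  1.00437726 -0.01338254]
```

Bottomed: 5.6 mm of travel, and the force rose from 11 to 21 N over the last 0.4 mm. Next is the twist.

```bash
python3 -m jog '[[[0,0,-1],[0,0,3],1],[[0,0,-1],[0,0,8],1],[[0,0,-1],[0,0,13],1],[[0,0,-1],[0,0,18],1],[[0,0,-1],[0,0,23],1],[[0,0,-1],[0,0,28],1],[[0,0,-1],[0,0,33],1],[[0,0,-1],[0,0,38],1]]' 90
python3 -c "
from rig import sensors
s=sensors.sense();print(s['eef_pos'],s['force'],s['wrist_torque'],s['joints'])"
```

```text
time_s: 6.78
eef_pos: [576.3, -198.0, 173.6]
ee_rot: [0.004, 0.435, 0.9, -0.0]
force: [-0.8, 2.1, 20.4]
grip_width: 0.576
[ 576.33808038 -198.01452302  173.6004431 ] [-0.80716102  2.08509157 20.36852716] [ 0.29625188  0.18935878 -0.12747658] [-5.23142192e-01  5.55015472e-01  1.33678207e+00  4.89274659e-04
  1.24135122e+00 -1.19320953e+00]
```

```bash
cat > st.py <<'E'
from rig import sensors
import numpy as np
s=sensors.sense();q=s['ee_rot'];print("yaw",np.degrees(2*np.arctan2(q[2],q[1]))-90,s['eef_pos'].round(1),s['force'].round(1),s['wrist_torque'].round(2))
E
python3 -m jog '[[[0,0,0],[0,0,3],1],[[0,0,0],[0,0,6],1],[[0,0,0],[0,0,9],1],[[0,0,0],[0,0,12],1],[[0,0,0],[0,0,14],1],[[0,0,0],[0,0,15],1],[[0,0,0],[0,0,15],1],[[0,0,0],[0,0,15],1]]' 90; python3 st.py
```

```text
time_s: 7.45
eef_pos: [576.4, -198.0, 173.6]
ee_rot: [0.004, 0.316, 0.949, -0.001]
force: [-0.7, 1.9, 21.9]
grip_width: 0.579
yaw 53.150601906758226 [ 576.4 -198.   173.6] [-0.7  1.9 21.9] [0.31 0.25 0.04]
```

```bash
for i in 1; do python3 -m jog '[[[0,0,0],[0,0,1],1],[[0,0,0],[0,0,2],1],[[0,0,0],[0,0,3],1],[[0,0,0],[0,0,4],1],[[0,0,0],[0,0,5],1],[[0,0,0],[0,0,6],1],[[0,0,0],[0,0,7],1],[[0,0,0],[0,0,7],1]]' 90; python3 st.py; done
```

```text
time_s: 8.12
eef_pos: [575.6, -197.5, 173.6]
ee_rot: [0.003, 0.257, 0.966, -0.001]
force: [-5.0, 4.8, 23.9]
grip_width: 0.585
yaw 60.1764560281014 [ 575.6 -197.5  173.6] [-5.   4.8 23.9] [ 0.78  1.03 -0.23]
```

```bash
python3 -m jog '[[[0,0,0],[0,0,1],1],[[0,0,0],[0,0,2],1],[[0,0,0],[0,0,3],1],[[0,0,0],[0,0,3],1],[[0,0,0],[0,0,4],1],[[0,0,0],[0,0,5],1],[[0,0,0],[0,0,5],1],[[0,0,0],[0,0,5],1]]' 90; python3 st.py
```

```text
time_s: 8.78
eef_pos: [575.6, -197.8, 173.6]
ee_rot: [0.003, 0.216, 0.976, -0.001]
force: [-6.1, 3.4, 23.6]
grip_width: 0.586
yaw 65.03566807333513 [ 575.6 -197.8  173.6] [-6.1  3.4 23.6] [ 0.57  1.03 -0.9 ]
```

Torque is building (0.04 → 0.23 → 0.9 N·m). I'll turn a little more to confirm the stop.

```bash
python3 -m jog '[[[0,0,0],[0,0,1],1],[[0,0,0],[0,0,2],1],[[0,0,0],[0,0,3],1],[[0,0,0],[0,0,4],1],[[0,0,0],[0,0,4],1],[[0,0,0],[0,0,4],1],[[0,0,0],[0,0,4],1],[[0,0,0],[0,0,4],1]]' 90; python3 st.py
```

```text
time_s: 9.45
eef_pos: [575.5, -197.7, 173.5]
ee_rot: [0.003, 0.183, 0.983, -0.0]
force: [-6.6, 4.5, 24.2]
grip_width: 0.582
yaw 68.91762752235462 [ 575.5 -197.7  173.5] [-6.6  4.5 24.2] [ 0.69  1.09 -1.92]
```

Clearly the stop: 1.9 N·m with a linear rise, whereas the free-turn torque was under 0.15. I'll ease back, still pressed.

```bash
python3 -m jog '[[[0,0,0],[0,0,-2],1],[[0,0,0],[0,0,-4],1],[[0,0,0],[0,0,-6],1],[[0,0,0],[0,0,-8],1],[[0,0,0],[0,0,-10],1],[[0,0,0],[0,0,-12],1],[[0,0,0],[0,0,-14],1],[[0,0,0],[0,0,-14],1]]' 90; python3 st.py
```

```text
time_s: 10.12
eef_pos: [576.1, -198.2, 173.6]
ee_rot: [0.004, 0.3, 0.954, -0.001]
force: [-2.7, 1.3, 22.2]
grip_width: 0.582
yaw 55.037303406575205 [ 576.1 -198.2  173.6] [-2.7  1.3 22.2] [ 0.2   0.44 -0.07]
```

```bash
python3 -m jog '[[[0,0,2],[0,0,0],1],[[0,0,4],[0,0,0],1],[[0,0,6],[0,0,0],1],[[0,0,8],[0,0,0],1],[[0,0,10],[0,0,0],1],[[0,0,12],[0,0,0],1],[[0,0,14],[0,0,0],1],[[0,0,14],[0,0,0],1]]' 90; python3 st.py
```

```text
time_s: 10.78
eef_pos: [574.4, -197.2, 183.3]
ee_rot: [-0.0, 0.3, 0.954, 0.0]
force: [-0.5, 0.5, -0.4]
grip_width: 0.581
yaw 55.13515250614586 [ 574.4 -197.2  183.3] [-0.5  0.5 -0.4] [ 0.02  0.   -0.03]
```

The cap is free with no load. I'll lift it to 6 cm above the mouth.

```bash
python3 -m jog '[[[0,0,4],[0,0,0],1],[[0,0,10],[0,0,0],1],[[0,0,20],[0,0,0],1],[[0,0,32],[0,0,0],1],[[0,0,44],[0,0,0],1],[[0,0,56],[0,0,0],1],[[0,0,66],[0,0,0],1],[[0,0,72],[0,0,0],1]]' 90; python3 -m jog '[[[0,0,3],[0,0,0],1],[[0,0,5],[0,0,0],1],[[0,0,5],[0,0,0],1],[[0,0,5],[0,0,0],1],[[0,0,5],[0,0,0],1],[[0,0,5],[0,0,0],1],[[0,0,5],[0,0,0],1],[[0,0,5],[0,0,0],1]]' 90; python3 st.py
python3 - <<'E'
from h import *
im=[]
for n in ("top","side"):
    p=capture(n);z=p["z_map"];v,u=np.nonzero(z>0);w=px(p,np.c_[u,v],z[v,u])
    near=np.hypot(w[:,0]-574,w[:,1]+196)<75
    for lo,hi in ((120,140),(165,195),(240,290)):
        m=near&(w[:,2]>lo)&(w[:,2]<hi)
        if m.sum()>8: print(n,lo,m.sum(),np.percentile(w[m],[2,50,98],axis=0).round(1).tolist(),cv2.minAreaRect(w[m][:,:2].astype(np.float32)))
    for q,h in (("mouth",188),("cap_top",280),("jug",4)):
        for r in place_of(p,q)[:2]: print(n,q,r["p"],r["centre"],px(p,r["centre"][::-1],h=h).round(1))
    c=(400,200) if n=="top" else (340,165)
    im.append(cv2.resize(p["color"][c[1]-60:c[1]+60,c[0]-60:c[0]+60],(400,400),interpolation=cv2.INTER_CUBIC))
cv2.imwrite("pics/v4.png",np.hstack(im))
E
```

```text
time_s: 11.45
eef_pos: [574.8, -197.4, 257.2]
ee_rot: [0.001, 0.3, 0.954, -0.0]
force: [-0.5, 0.4, -0.9]
grip_width: 0.579
time_s: 12.12
eef_pos: [574.5, -197.3, 260.1]
ee_rot: [-0.0, 0.3, 0.954, 0.0]
force: [-0.0, -0.5, -1.2]
grip_width: 0.578
yaw 55.135552946156025 [ 574.5 -197.3  260.1] [-0.  -0.5 -1.2] [-0.01  0.02 -0.01]
top cap_top 0.67 [179.7, 354.5] [593.1 -63.4 280. ]
side 120 262 [[522.2, -224.3, 120.8], [559.7, -175.2, 129.2], [619.2, -150.1, 139.4]] ((571.9705200195312, -194.86880493164062), (82.38870239257812, 98.8537826538086), 75.82894134521484)
side 165 78 [[554.2, -205.4, 165.8], [570.0, -186.8, 180.8], [590.7, -178.2, 193.9]] ((571.6143188476562, -193.36416625976562), (36.88970184326172, 29.350217819213867), 14.737387657165527)
side 240 243 [[546.1, -224.1, 247.8], [565.9, -180.7, 274.1], [595.5, -160.1, 287.9]] ((571.6031494140625, -193.82115173339844), (77.69230651855469, 52.86278533935547), 84.5005874633789)
side mouth 0.96 [162.8, 337.0] [ 574.9 -204.9  188. ]
side cap_top 0.7 [275.0, 303.3] [459.  438.3 280. ]
side cap_top 0.54 [208.9, 304.2] [545.2 202.7 280. ]
side jug 0.79 [205.3, 338.3] [ 566.1 -194.8    4. ]
side jug 0.65 [277.6, 305.5] [554.1 201.5   4. ]
```

View pics/v4.png

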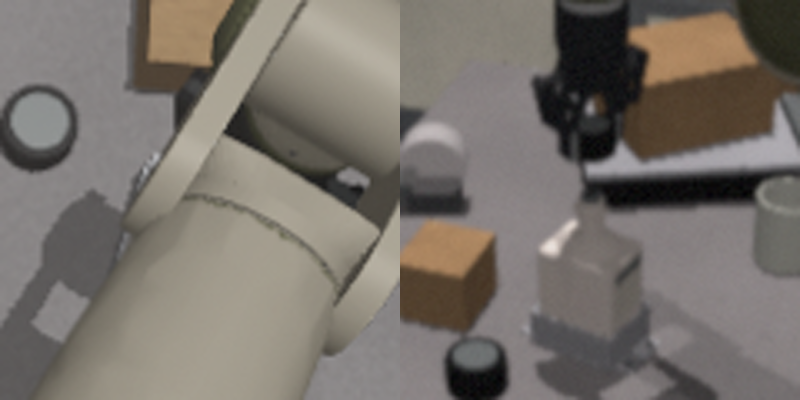

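The view shows the cap level in the gripper (crop px 590,135), straight above the bare neck (593,205). The jug is still seated, and the side camera puts its body where it was before, within about 3 mm. Handing in.

```bash
python3 -c "
from rig import ctrl
print(ctrl.finish_job())"
```

```text
the job is handed in; nothing more can be done
None
```

The jug is open: the cap came straight off and is still held level in the gripper, about 6 cm above the mouth. I handed the job in at about 12 s of the 42 s allowed.

- **Press:** I gripped the cap at 90 N and pushed it down 5.6 mm. It bottomed at about 21 N.
- **Twist:** I kept it pressed and turned it anticlockwise to the stop, which I felt from about 60°. The torque rose to 1.9 N·m, against under 0.15 N·m in free turning. I then eased back 14° of gripper turn, until the torque was near zero.
- **Lift:** The cap came off with no load on the tool and the jug was not lifted. I estimate its underside is about 59 to 60 mm above the mouth, and its axis within a few mm of the neck's.

**Checks:** The last side picture shows the cap in the gripper above the bare neck and the jug seated in its holder. The measured jug position agrees with the one before the job to about 3 mm, close to the camera calibration error. I did not measure the other objects again, but they looked undisturbed where the picture showed them.

**Checks that failed or disagreed:**
- The top camera could not confirm the result, because the arm hid the jug.
- The network's mouth point was about 8 mm off in y from the neck seen in the depth data, so I relied on the depth and the arm's own position.

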